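# Return the reagents to their colour-coded coasters

### The job

Tidy the microscopy reagents: stand each of the four small vials and bottles upright in the middle of the coaster whose colour matches its cap - blue cap on blue, red cap on red, white cap on white, black cap on black. Keep them upright on the way, and leave the small glass beaker standing where it is.

Things in the scene. Friction and masses are not known exactly. Their poses are not given: they have to be found in the camera images.
- blue_vial_mid (a point): small brown vial with a blue screw cap: round, body 21 mm in diameter up to 36 mm, cap 18 mm in diameter above that, 47 mm tall in all. This point is on its axis half-way up (23.5 mm above its underside); z points up along the axis. Loose, standing upright on the bench, under 0.1 kg.
- oil_bottle_mid (a point): small white bottle with a red cap: round, body 29 mm in diameter up to 42 mm, cap 16 mm in diameter above, 56 mm tall in all. This point is on its axis half-way up (28.0 mm above its underside); z points up along the axis. Loose, standing upright on the bench, under 0.1 kg.
- white_vial_mid (a point): small all-white vial with a white cap: round, body 23 mm in diameter up to 40 mm, cap 19 mm in diameter above, 51 mm tall in all. This point is on its axis half-way up (25.5 mm above its underside); z points up along the axis. Loose, standing upright on the bench, under 0.1 kg.
- dropper_bottle_mid (a point): brown dropper bottle with a black cap: round, body 34 mm in diameter up to 47 mm, cap 19 mm in diameter above, 63 mm tall in all. This point is on its axis half-way up (31.5 mm above its underside); z points up along the axis. Loose, standing upright on the bench, under 0.1 kg.
- glass_beaker_mid (a point): small clear glass beaker, 53 mm in diameter and 68 mm tall, loose, standing upright on the bench among the other things. This point is on its axis half-way up (34 mm above its underside). It is not to be moved.
- blue_coaster: blue round coaster, 84 mm in diameter with a thin dark foot 86 mm in diameter under it, fixed to the bench. Its flat floor is 3 mm above the bench and a low rim 3 mm wide round its edge rises to 6 mm above the bench; inside the rim the floor is about 76 mm across. Origin at its centre, on the bench; z up.
- red_coaster: red round coaster, 84 mm in diameter with a thin dark foot 86 mm in diameter under it, fixed to the bench. Its flat floor is 3 mm above the bench and a low rim 3 mm wide round its edge rises to 6 mm above the bench; inside the rim the floor is about 76 mm across. Origin at its centre, on the bench; z up.
- white_coaster: white round coaster, 84 mm in diameter with a thin dark foot 86 mm in diameter under it, fixed to the bench. Its flat floor is 3 mm above the bench and a low rim 3 mm wide round its edge rises to 6 mm above the bench; inside the rim the floor is about 76 mm across. Origin at its centre, on the bench; z up.
- black_coaster: black round coaster, 84 mm in diameter with a thin dark foot 86 mm in diameter under it, fixed to the bench. Its flat floor is 3 mm above the bench and a low rim 3 mm wide round its edge rises to 6 mm above the bench; inside the rim the floor is about 76 mm across. Origin at its centre, on the bench; z up.
Mind the look-alikes: they are no part of the job. What is shaped like the part that bears oil_bottle_mid but turquoise is not meant.

How it is judged:
By the outcome, as a careful person would: the job done as asked, in the order asked, and still so for the second after the job is handed in, with the robot touching nothing.
It also fails if it takes over 96 s, if anything falls off the work surface, if the arm or the gripper's body presses on something with over 40 N, if the wrist force passes 120 N, or if a joint passes its speed limit or range.

### The arm

A 6-joint arm with a two-finger parallel gripper is mounted at the origin on a cart in front of the work surface, level with it; the furniture and walls round the work are solid. World frame = base frame: x ahead of the robot, y to its left, z up, the work surface at z = 0. Lengths are in m, angles in rad, forces in N, time in s.
With the tool pointing down it reaches from about 0.325 to 0.925 m from the base axis. Payload 3.1 kg.
Tool frame: the origin (TCP) lies between the finger pads; the fingertips stand 8 mm ahead of it and the grasp point (between the pads) lies 11 mm behind it; z points along the fingers, y is the direction in which the jaws open and shut (so a half turn about z gives the same grasp; the last joint's range is limited). The gripper opens to 85 mm and grips with 20 to 120 N. Pads are 22 mm wide; open, the fingers measure 114 mm over their backs; the gripper's body (76 mm by 85 mm) begins 54 mm behind the grasp point. The pads swing forward as they close: fully open they stand 13 mm farther back than shut.
Start: joints at [1.095, 0.217, 1.613, -0, 1.311, -0.112], TCP at [0.222, 0.584, 0.212] pointing down, gripper open.
Joint ranges: [-2.75, 2.75], [-0.78, 2.1], [0.31, 2.55], [-1.13, 4.27], [0.13, 2.63], [-2.58, 2.58]. Speed limits (rad/s): [2.79, 2.79, 3.14, 3.14, 3.14, 3.14].

### API

Orientations are given as a unit quaternion [w, x, y, z].
In Python, from workcell import r gives the robot as it stands.
- The arm moves only by the shell command python3 -m pendant 'ROWS' [FORCE]. ROWS is JSON, one flat list of numbers, 7 for each row, row after row: the shift along the tool's x, y, z in units of 0.3 m (1.0 is 0.3 m), then the turn, a rotation vector about the tool's x, y, z in units of 120 degrees (1.0 is 120 degrees), then the closure, from 0 (fully open) to 1 (shut). A call has exactly 10 rows; each row is the pose to reach, as a shift and turn from the pose commanded when the call began, along the tool's axes at that moment; what a row does not reach only later rows make up. A row lasts 1/10 s, in which the tool goes at most 50 mm and 8.59 degrees, less where a joint would pass 70% of its speed; a pose out of reach is approached as far as the arm can. A call with a number of a shift or a turn outside -1 to 1 is refused whole. A call with a gripper value outside its range is refused whole. The fingers move at their own pace and stop on an object; FORCE is the grip in N (left out, the last holds). Time passes only in rows, so rows that repeat a pose let the fingers close, or fill a call up. It gives the time, the measured TCP pose, the force and the opening at its end, in the units of the state.
- r.state(): the state, without advancing time (a new reading comes with each control period).
- r.capture(name): name is "scene" or "top" or "wrist"; returns a dict with "pixels" (384x512x3 uint8, blue, green, red), "camera_matrix" (3x3 intrinsics, pixels), "k1" (the pictures are not rectified: a ray, as slopes to the right and down, at radius r is drawn at 1 + k1 r^2 times it, then the intrinsics apply), "R" (3x3) and "t" (3): a world point X has camera coordinates R X + t. Camera axes: x right, y down, z forward; pixel columns grow to the right and rows downward; lengths in m; the calibration is good to about 2 mm. A picture is of the moment at which its call begins. There is no depth.
- r.finish_job(): hands the job in, once; it reports no verdict.
Trained networks look in a picture, given as the dict that the camera call returned (one of the last four; its "shot" number tells which), for a name from the list of things; names that differ only in an ending like _2 or _b are one class to them, and where a whole thing is asked for, a point or a joint stands for the part that bears it (a point fixed in the world has none). Each returns a list of dicts, best first, with "p" (0 to 1); they miss things now and then, are a little off and sometimes report something else, mostly with a low value. They report only what shows in the picture. A call takes as long as a camera call. They do not tell look-alikes from the thing itself.
- r.masks_of(picture, name): "region" (384x512 bool, what is visible of it) and "centre" ([column, row] in pixels, amid what is visible of it).
- r.spot_point(picture, name): "centre" ([column, row] in pixels: a listed point, or the origin of a listed thing).
The state is a dict: "t": time; "joints": joint angles; "joint_velocities": joint speeds; "joint_torque": joint torques, N m; "ee_pos": TCP position; "tool_rot": TCP orientation; "force": force on the tool from outside, world axes, zero at the start; "moment": the same for the moment, N m; "grip_width": finger opening in m.
Only numpy, scipy, OpenCV 4.12 (cv2) and the standard library are available. Lean on these libraries where they do the work, as an engineer would, in place of code of your own. Each camera call takes 0.05 s, during which the arm holds its last target.

## Working session

There is one attempt and no reset: what is moved stays moved. The work goes in short steps, Python scripts to look and compute and a shell command to move; the robot and the scene stay as the last step left them, time stands still between calls to the robot, and variables do not carry over. Pictures are saved under pics/ and viewed, and the job is handed in when it is done.

```bash
ls; mkdir -p pics; python3 - <<'E'
from workcell import r
import cv2
s=r.state(); print({k:s[k] for k in ("t","ee_pos","tool_rot","grip_width","force")})
for n in ("scene","top","wrist"):
    p=r.capture(n); cv2.imwrite(f"pics/{n}0.png",p["pixels"]); print(n,p["camera_matrix"],p["k1"],p["R"],p["t"])
E
```

```text
pics
{'t': 0.0, 'ee_pos': array([0.22197631, 0.5833315 , 0.21057188]), 'tool_rot': array([-3.39639285e-04,  1.80904784e-01,  9.83499911e-01, -1.12659110e-03]), 'grip_width': 0.08538810550123531, 'force': array([0.31077787, 0.29357879, 0.24878907])}
scene [[467.21032347   0.         248.0257279 ]
 [  0.         467.21032347 196.3415377 ]
 [  0.           0.           1.        ]] 0.013266313019352941 [[ 0.67158268 -0.74089618  0.00703904]
 [-0.54978513 -0.50467454 -0.66561245]
 [ 0.49670214  0.44314383 -0.74626438]] [-0.34114302  0.27576155  1.0428244 ]
top [[447.05773504   0.         261.11761971]
 [  0.         447.05773504 192.40677074]
 [  0.           0.           1.        ]] -0.1393085673376974 [[ 6.26686252e-03 -9.99980253e-01 -4.70069603e-04]
 [-9.92426435e-01 -6.16185085e-03 -1.22685788e-01]
 [ 1.22680468e-01  1.23536446e-03 -9.92445453e-01]] [-0.0180589   0.48881218  1.16262014]
wrist [[304.27040847   0.         254.73202565]
 [  0.         304.27040847 187.16125923]
 [  0.           0.           1.        ]] -0.05376806920501049 [[ 0.35609967  0.9344453  -0.00223587]
 [ 0.88537733 -0.33663367  0.32060062]
 [ 0.29883107 -0.11614536 -0.94721183]] [-0.62310174 -0.04175507  0.38026044]
```

View pics/scene0.png

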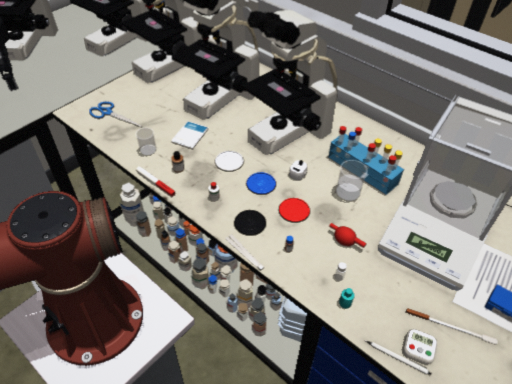

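View pics/top0.png

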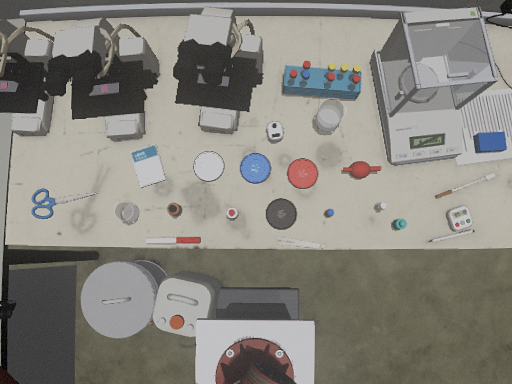

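```bash
cat > h.py <<'E'
from workcell import r
import cv2, numpy as np
from scipy.spatial.transform import Rotation as Ro
def ray(p,uv):
    K=p["camera_matrix"];k=p["k1"]
    d=np.array([(uv[0]-K[0,2])/K[0,0],(uv[1]-K[1,2])/K[1,1]]);s=d.copy()
    for _ in range(20): s=d/(1+k*(s@s))
    return -p["R"].T@p["t"], p["R"].T@np.array([s[0],s[1],1])
def atz(p,uv,z):
    c,d=ray(p,uv); return c+d*(z-c[2])/d[2]
def proj(p,X):
    c=p["R"]@np.asarray(X)+p["t"]; s=c[:2]/c[2]; s=s*(1+p["k1"]*(s@s)); K=p["camera_matrix"]
    return np.array([s[0]*K[0,0]+K[0,2], s[1]*K[1,1]+K[1,2]])
H=dict(blue_vial_mid=.0235,oil_bottle_mid=.028,white_vial_mid=.0255,dropper_bottle_mid=.0315,glass_beaker_mid=.034,blue_coaster=0,red_coaster=0,white_coaster=0,black_coaster=0)
def tri(ps,uvs):
    A=np.zeros((3,3));b=np.zeros(3)
    for p,u in zip(ps,uvs):
        c,d=ray(p,u);d=d/np.linalg.norm(d);M=np.eye(3)-np.outer(d,d);A+=M;b+=M@c
    return np.linalg.solve(A,b)
E
python3 - <<'E'
from h import *
for n in ("top","scene"):
    p=r.capture(n)
    for k,z in H.items():
        print(n,k,[(round(q["p"],2),np.round(q["centre"]).astype(int).tolist(),np.round(atz(p,q["centre"],z)[:2],3).tolist()) for q in r.spot_point(p,k) if q["p"]>.15])
E
```

```text
top blue_vial_mid [(0.6, [330, 213], [0.435, -0.201]), (0.45, [303, 175], [0.537, -0.128])]
top oil_bottle_mid [(0.61, [400, 224], [0.405, -0.389]), (0.54, [232, 212], [0.435, 0.063])]
top white_vial_mid [(0.45, [382, 205], [0.458, -0.343])]
top dropper_bottle_mid [(0.54, [173, 211], [0.438, 0.219])]
top glass_beaker_mid [(0.59, [126, 213], [0.431, 0.347])]
top blue_coaster [(0.67, [256, 168], [0.561, -0.001])]
top red_coaster [(0.96, [302, 174], [0.545, -0.127]), (0.34, [329, 214], [0.434, -0.2])]
top white_coaster []
top black_coaster [(0.66, [278, 214], [0.435, -0.062])]
scene blue_vial_mid [(0.69, [227, 163], [0.545, 0.114]), (0.57, [290, 242], [0.447, -0.197])]
scene oil_bottle_mid [(0.66, [214, 192], [0.433, 0.058]), (0.49, [348, 296], [0.414, -0.388])]
scene white_vial_mid [(0.61, [341, 269], [0.465, -0.335])]
scene dropper_bottle_mid [(0.72, [178, 164], [0.442, 0.207])]
scene glass_beaker_mid [(0.93, [146, 140], [0.441, 0.351])]
scene blue_coaster [(0.75, [264, 183], [0.573, -0.002]), (0.32, [212, 191], [0.45, 0.084])]
scene red_coaster [(0.72, [292, 211], [0.547, -0.126])]
scene white_coaster [(0.71, [229, 162], [0.566, 0.13]), (0.35, [180, 163], [0.467, 0.232])]
scene black_coaster [(0.84, [253, 222], [0.446, -0.072])]
```

The pictures show the four coasters in the middle: white (209,166), blue (255,168), red (303,173) and black (281,214) in top. The vials stand along the front edge: dropper (174,210), red-capped (232,213), blue (330,213) and white (382,206). The turquoise decoy is at (400,224) and the small beaker at (126,213). Next I refine these positions by fitting silhouettes to the masks.

```bash
cat >> h.py <<'E'
from scipy.optimize import minimize
PROF=dict(blue_vial_mid=[(0,.0105),(.036,.0105),(.036,.009),(.047,.009)],oil_bottle_mid=[(0,.0145),(.042,.0145),(.042,.008),(.056,.008)],
white_vial_mid=[(0,.0115),(.040,.0115),(.040,.0095),(.051,.0095)],dropper_bottle_mid=[(0,.017),(.047,.017),(.047,.0095),(.063,.0095)],
glass_beaker_mid=[(0,.0265),(.068,.0265)])
for c in("blue","red","white","black"): PROF[c+"_coaster"]=[(.001,.042),(.006,.042)]
S=8
def sil(p,n,xy,box,z0=0):
    x0,y0,x1,y1=box; m=np.zeros(((y1-y0)*S,(x1-x0)*S),np.uint8)
    pr=PROF[n];th=np.linspace(0,2*np.pi,40)
    for (za,ra),(zb,rb) in zip(pr[:-1],pr[1:]):
        pts=np.array([proj(p,[xy[0]+R*np.cos(t),xy[1]+R*np.sin(t),z+z0]) for z,R in((za,ra),(zb,rb)) for t in th])
        pts=((pts+.5-[x0,y0])*S).astype(np.float32)
        cv2.fillConvexPoly(m,cv2.convexHull(pts).astype(np.int32),1)
    return cv2.resize(m.astype(np.float32),(x1-x0,y1-y0),interpolation=cv2.INTER_AREA)
def fit(p,n,reg,xy,z0=0):
    ys,xs=np.where(reg); box=(max(xs.min()-8,0),max(ys.min()-8,0),min(xs.max()+9,512),min(ys.max()+9,384))
    t=reg[box[1]:box[3],box[0]:box[2]].astype(np.float32)
    f=lambda q: float(np.abs(sil(p,n,q,box,z0)-t).sum())
    o=minimize(f,xy[:2],method="Nelder-Mead",options=dict(initial_simplex=[xy[:2],xy[:2]+[.006,0],xy[:2]+[0,.006]],xatol=1e-4,fatol=.01))
    return o.x,o.fun/t.sum()
def locate(p,names,lo=.2):
    for n in names:
        for q in r.masks_of(p,n):
            if q["p"]<lo or q["region"].sum()<20: continue
            xy=atz(p,q["centre"],H[n])[:2]; x,e=fit(p,n,q["region"],xy)
            print(n,round(q["p"],2),np.round(q["centre"]).astype(int).tolist(),np.round(x,4).tolist(),"err",round(e,2),int(q["region"].sum()))
E
python3 - <<'E'
from h import *
for c in("top","scene"):
    print(c); locate(r.capture(c),H)
E
```

```text
top
blue_vial_mid 0.38 [332, 214] [0.4365, -0.1967] err 0.14 61
oil_bottle_mid 0.65 [233, 213] [0.4327, 0.0609] err 0.08 110
white_vial_mid 0.38 [382, 206] [0.4552, -0.3372] err 0.32 72
dropper_bottle_mid 0.64 [172, 209] [0.4428, 0.2173] err 0.1 160
glass_beaker_mid 0.66 [127, 209] [0.4348, 0.3449] err 0.09 418
blue_coaster 0.74 [255, 164] [0.56, 0.0014] err 0.06 782
red_coaster 0.79 [300, 174] [0.5456, -0.1267] err 0.12 656
white_coaster 0.69 [210, 168] [0.5655, 0.1299] err 0.04 748
black_coaster 0.78 [279, 215] [0.4337, -0.0694] err 0.04 791
black_coaster 0.29 [233, 215] [0.3589, 0.1295] err 1.0 105
scene
blue_vial_mid 0.73 [176, 163] [0.448, 0.2254] err 0.45 208
blue_vial_mid 0.69 [292, 244] [0.443, -0.1988] err 0.16 123
blue_vial_mid 0.26 [249, 224] [0.4266, -0.0938] err 0.79 634
oil_bottle_mid 0.65 [215, 192] [0.4409, 0.0648] err 0.12 179
oil_bottle_mid 0.59 [350, 297] [0.4121, -0.3877] err 0.06 255
white_vial_mid 0.64 [339, 266] [0.4604, -0.3381] err 0.11 163
white_vial_mid 0.57 [229, 163] [0.5559, 0.1101] err 0.7 435
dropper_bottle_mid 0.55 [177, 163] [0.4484, 0.2197] err 0.12 228
glass_beaker_mid 0.75 [144, 140] [0.4376, 0.3472] err 0.06 476
blue_coaster 0.72 [262, 185] [0.5642, 0.0048] err 0.1 491
red_coaster 0.56 [292, 209] [0.5505, -0.1294] err 0.04 632
white_coaster 0.72 [229, 163] [0.5696, 0.1304] err 0.05 462
black_coaster 0.97 [250, 224] [0.4378, -0.0713] err 0.07 640
```

```bash
python3 -m pendant '[-0.12,-0.162,0,0,0,-0.06,0, -0.24,-0.325,0,0,0,-0.12,0, -0.36,-0.487,0,0,0,-0.174,0, -0.48,-0.65,0,0,0,-0.174,0, -0.6,-0.81,0,0,0,-0.174,0, -0.72,-0.975,0,0,0,-0.174,0, -0.72,-0.975,0,0,0,-0.174,0, -0.72,-0.975,0,0,0,-0.174,0, -0.72,-0.975,0,0,0,-0.174,0, -0.72,-0.975,0,0,0,-0.174,0]' 40; python3 - <<'E'
from h import *
s=r.state(); print(s["ee_pos"],Ro.from_quat(np.roll(s["tool_rot"],-1)).as_matrix().round(3),s["joints"].round(2),s["t"])
E
```

```text
t: 3.15
ee_pos: [0.3203, 0.2341, 0.2122]
tool_rot: [0.0, 0.0, 1.0, 0.0]
force: [-0.2, 0.3, -0.0]
grip_width: 0.0853
[0.32034478 0.23414199 0.21221228] [[-1.     0.     0.001]
 [ 0.     1.     0.001]
 [-0.001  0.001 -1.   ]] [ 0.45 -0.31  2.12  0.    1.33 -1.12] 3.15
```

```bash
python3 -m pendant '[-0.06,-0.16,0,0,0,0,0, -0.12,-0.33,0,0,0,0,0, -0.2,-0.5,0.05,0,0,0,0, -0.27,-0.66,0.1,0,0,0,0, -0.33,-0.83,0.15,0,0,0,0, -0.4,-1,0.2,0,0,0,0, -0.4,-1,0.2,0,0,0,0, -0.4,-1,0.2,0,0,0,0, -0.4,-1,0.2,0,0,0,0, -0.4,-1,0.2,0,0,0,0]' 40; python3 - <<'E'
from h import *
p=r.capture("wrist"); cv2.imwrite("pics/w1.png",p["pixels"])
locate(p,["blue_vial_mid","black_coaster","red_coaster"])
E
```

```text
t: 4.15
ee_pos: [0.4405, -0.0644, 0.152]
tool_rot: [-0.0, -0.001, 1.0, 0.0]
force: [-0.7, -0.5, 0.4]
grip_width: 0.0856
blue_vial_mid 0.71 [121, 168] [0.4376, -0.1977] err 0.11 709
black_coaster 0.56 [251, 161] [0.4352, -0.0704] err 0.02 5082
red_coaster 0.32 [7, 181] [0.4909, -0.4033] err 1.0 390
```

View pics/w1.png

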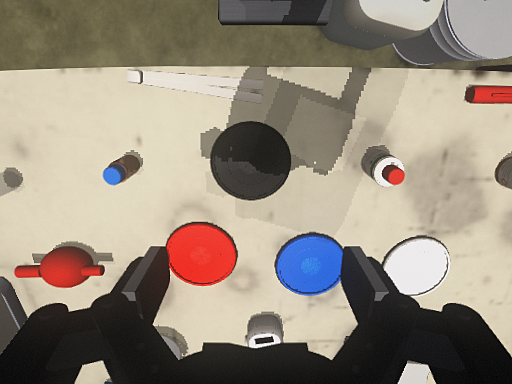

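The wrist view shows the blue vial at (113,172) lying left of the black coaster (251,161), and its fit agrees with the other two cameras. I go down on the blue vial now.

```bash
python3 -m pendant '[0,-0.11,0,0,0,0,0, 0,-0.22,0,0,0,0,0, 0.005,-0.33,0.02,0,0,0,0, 0.005,-0.445,0.05,0,0,0,0, 0.005,-0.445,0.12,0,0,0,0, 0.005,-0.445,0.22,0,0,0,0, 0.005,-0.445,0.32,0,0,0,0, 0.005,-0.445,0.4,0,0,0,0, 0.005,-0.445,0.455,0,0,0,0, 0.005,-0.445,0.455,0,0,0,0]' 40; python3 - <<'E'
from h import *
p=r.capture("wrist"); cv2.imwrite("pics/w2.png",p["pixels"])
E
```

```text
t: 5.35
ee_pos: [0.4368, -0.1975, 0.0131]
tool_rot: [-0.002, -0.001, 1.0, 0.002]
force: [-0.4, -0.1, -1.0]
grip_width: 0.0851
```

View pics/w2.png

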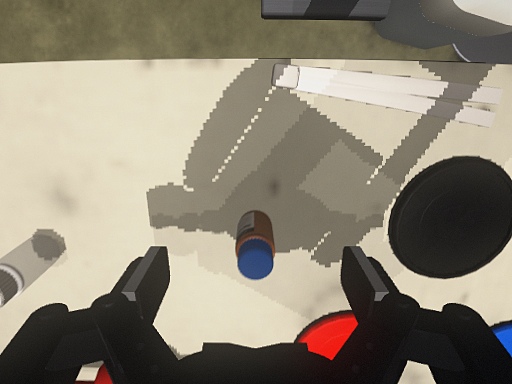

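The vial (cap at 255,258) is centred between the fingers. I close on it and lift.

```bash
python3 -m pendant '[0,0,0,0,0,0,0.4, 0,0,0,0,0,0,0.7, 0,0,0,0,0,0,1, 0,0,0,0,0,0,1, 0,0,0,0,0,0,1, 0,0,0,0,0,0,1, 0,0,0,0,0,0,1, 0,0,-0.02,0,0,0,1, 0,0,-0.06,0,0,0,1, 0,0,-0.12,0,0,0,1]' 40; python3 - <<'E'
from h import *
p=r.capture("wrist"); cv2.imwrite("pics/w3.png",p["pixels"])
E
```

```text
t: 6.4
ee_pos: [0.438, -0.1991, 0.0515]
tool_rot: [-0.001, -0.0, 1.0, 0.001]
force: [0.0, 0.0, -0.5]
grip_width: 0.0154
```

View pics/w3.png

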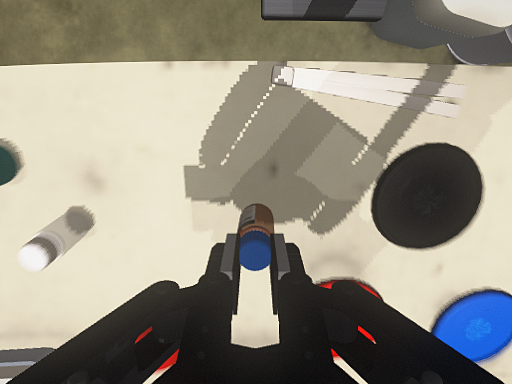

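```bash
python3 - <<'E'
from h import *
s=r.state(); T=Ro.from_quat(np.roll(s["tool_rot"],-1)).as_matrix(); e=s["ee_pos"]
p=r.capture("wrist"); print(s["grip_width"],s["force"],e)
for n,o in dict(tip=[0,0,.008],tcp=[0,0,0],grasp=[0,0,-.011],tipxp=[.011,0.008,.008],tipxm=[-.011,.008,.008]).items(): print(n,proj(p,e+T@np.array(o)).round(0))
locate(p,["blue_vial_mid"])
for q in r.masks_of(p,"blue_vial_mid"):
  for z0 in(.0,.03,.038,.045): print(z0,fit(p,"blue_vial_mid",q["region"],e[:2]-[0.005,0],z0))
im=p["pixels"][170:340,150:370]; cv2.imwrite("pics/w3c.png",cv2.resize(im,None,fx=3,fy=3,interpolation=cv2.INTER_CUBIC))
E
```

```text
0.015389822132884711 [ 2.23903806 -0.09355049  1.46671548] [ 0.44076268 -0.20077536  0.0550765 ]
tip [256. 226.]
tcp [256. 232.]
grasp [256. 241.]
tipxp [269. 209.]
tipxm [269. 241.]
blue_vial_mid 0.72 [257, 236] [0.4632, -0.2015] err 0.3 2091
0.0 (array([ 0.46290458, -0.20155552]), np.float64(0.2966209349593496))
0.03 (array([ 0.44362519, -0.20128186]), np.float64(0.10197722381635581))
0.038 (array([ 0.4384887 , -0.20113685]), np.float64(0.1209872668579627))
0.045 (array([ 0.43384713, -0.20105892]), np.float64(0.19786435915829748))
```

View pics/w3c.png

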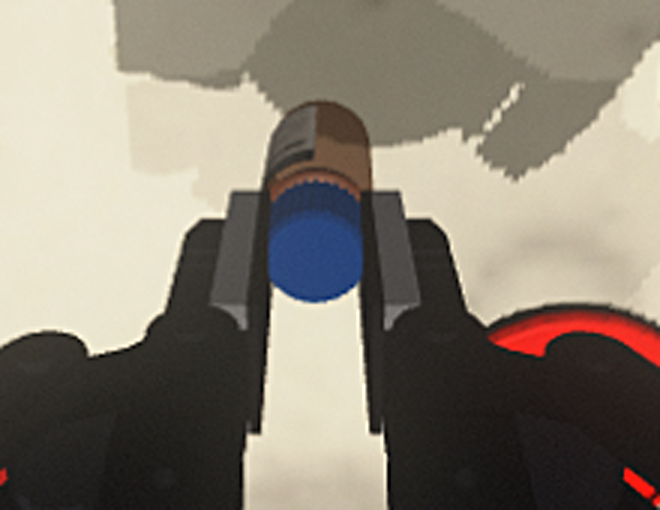

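The vial is held upright, about 38 mm up. Its width reads a little low, but the picture shows a centred grip. I carry it to the blue coaster.

```bash
python3 -m pendant '[0,0,-0.08,0,0,0,1, -0.04,0.07,-0.12,0,0,0,1, -0.1,0.17,-0.12,0,0,0,1, -0.17,0.28,-0.12,0,0,0,1, -0.24,0.39,-0.12,0,0,0,1, -0.31,0.5,-0.12,0,0,0,1, -0.37,0.6,-0.1,0,0,0,1, -0.407,0.67,-0.05,0,0,0,1, -0.407,0.67,0,0,0,0,1, -0.407,0.67,0,0,0,0,1]' 40; python3 - <<'E'
from h import *
p=r.capture("wrist"); cv2.imwrite("pics/w4.png",p["pixels"]); print(r.state()["ee_pos"], r.state()["t"])
m=r.masks_of(p,"blue_coaster")
for q in m: print(q["p"],q["centre"])
p=r.capture("top");cv2.imwrite("pics/t4.png",p["pixels"])
E
```

```text
t: 7.6
ee_pos: [0.5574, 0.002, 0.0477]
tool_rot: [-0.004, -0.001, 1.0, 0.0]
force: [-0.7, -0.2, -0.8]
grip_width: 0.0154
[0.55817164 0.00136362 0.04891358] 7.65
0.57 [254.2, 194.0]
```

View pics/w4.png

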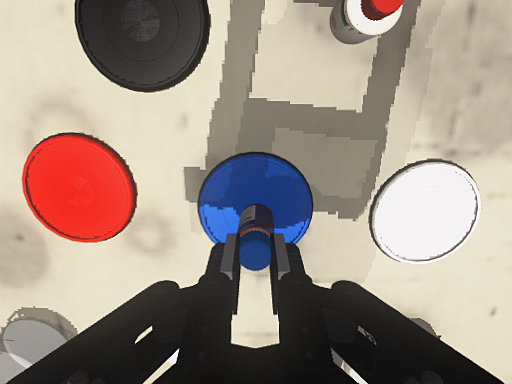

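```bash
python3 - <<'E'
from h import *
p=r.capture("wrist"); s=r.state(); print(s["ee_pos"])
hsv=cv2.cvtColor(p["pixels"],cv2.COLOR_BGR2HSV)
mb=cv2.inRange(hsv,(100,120,40),(130,255,255)); mr=cv2.inRange(hsv,(0,150,60),(8,255,255))|cv2.inRange(hsv,(172,150,60),(180,255,255))
mr[:, 200:]=0
mb[:, :190]=0; mb[:,320:]=0; mb[330:]=0
hull=cv2.convexHull(cv2.findNonZero(mb)); m2=np.zeros_like(mb); cv2.fillConvexPoly(m2,hull,1)
for n,m,g in(("blue_coaster",m2,[.562,.003]),("red_coaster",mr,[.548,-.128])):
    print(n,fit(p,n,m>0,np.array(g)))
locate(p,["white_coaster","oil_bottle_mid"])
q=proj(p,[.562,.003,.003]); print(q)
E
```

```text
[5.60668554e-01 4.77964420e-04 5.15762202e-02]
blue_coaster (array([0.56247385, 0.0017492 ]), np.float64(0.07310161500652021))
red_coaster (array([ 0.54846119, -0.12898284]), np.float64(0.0640239744708706))
white_coaster 0.71 [425, 206] [0.5654, 0.1286] err 0.02 9046
oil_bottle_mid 0.96 [363, 17] [0.4348, 0.0619] err 0.05 2238
[259.06155782 204.28259266]
```

Wrist fits for blue (0.562, 0.002), red and white agree with the earlier values. I set the vial down and release it.

```bash
python3 -m pendant '[-0.005,0.005,0.03,0,0,0,1, -0.005,0.005,0.06,0,0,0,1, -0.005,0.005,0.085,0,0,0,1, -0.005,0.005,0.098,0,0,0,1, -0.005,0.005,0.107,0,0,0,1, -0.005,0.005,0.107,0,0,0,1, -0.005,0.005,0.107,0,0,0,1, -0.005,0.005,0.107,0,0,0,0.7, -0.005,0.005,0.107,0,0,0,0.5, -0.005,0.005,0.107,0,0,0,0.5]' 40; python3 - <<'E'
from h import *
p=r.capture("wrist"); cv2.imwrite("pics/w5.png",p["pixels"]); print(r.state()["ee_pos"],r.state()["force"],r.state()["grip_width"])
E
```

```text
t: 8.9
ee_pos: [0.5622, 0.003, 0.019]
tool_rot: [-0.0, -0.0, 1.0, -0.0]
force: [0.1, -0.5, 0.1]
grip_width: 0.0424
[0.56221249 0.00302973 0.01903482] [ 0.13782152  0.3449256  -0.62767319] 0.04240076006244815
```

View pics/w5.png

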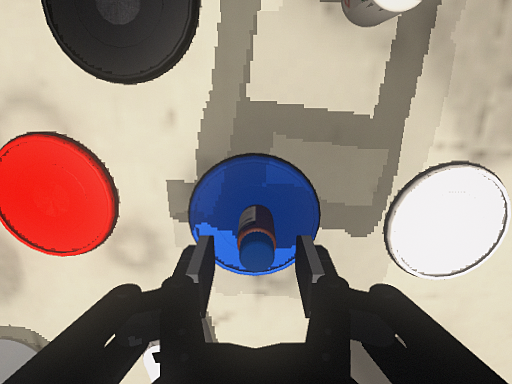

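The blue vial stands at the coaster centre. I rise and go over to the oil bottle.

```bash
python3 -m pendant '[0,0,-0.06,0,0,0,0.5, 0,0,-0.18,0,0,0,0.4, 0,0,-0.32,0,0,0,0, 0.06,0.03,-0.42,0,0,0,0, 0.15,0.07,-0.44,0,0,0,0, 0.25,0.12,-0.44,0,0,0,0, 0.35,0.165,-0.44,0,0,0,0, 0.42,0.2,-0.44,0,0,0,0, 0.42,0.2,-0.44,0,0,0,0, 0.42,0.2,-0.44,0,0,0,0]' 40; python3 - <<'E'
from h import *
p=r.capture("wrist"); cv2.imwrite("pics/w6.png",p["pixels"]); print(r.state()["ee_pos"])
locate(p,["oil_bottle_mid","dropper_bottle_mid","blue_vial_mid","blue_coaster","black_coaster"])
E
```

```text
t: 9.95
ee_pos: [0.4367, 0.063, 0.1515]
tool_rot: [0.001, -0.001, 1.0, -0.0]
force: [0.2, -0.4, 0.5]
grip_width: 0.0853
[0.43728436 0.06273896 0.15169256]
oil_bottle_mid 0.63 [254, 170] [0.4345, 0.0614] err 0.07 937
oil_bottle_mid 0.33 [206, 262] [0.5476, 0.0282] err 0.67 2846
dropper_bottle_mid 0.66 [413, 180] [0.4433, 0.2157] err 0.06 1741
blue_vial_mid 0.96 [202, 285] [0.5627, 0.0028] err 0.07 644
blue_coaster 0.58 [208, 260] [0.5598, 0.0021] err 0.26 2819
black_coaster 0.88 [132, 165] [0.4352, -0.0682] err 0.03 4792
```

View pics/w6.png

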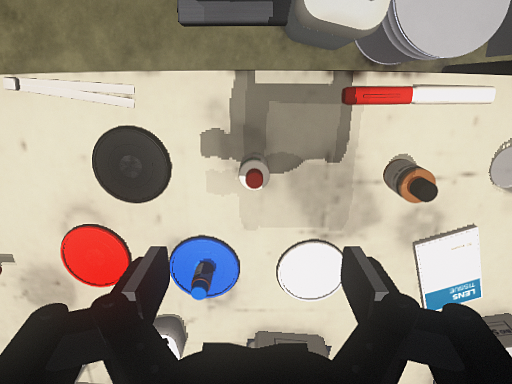

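The oil bottle is at (254,178) directly below, and the blue vial stands on its coaster. I go down and grip.

```bash
python3 -m pendant '[0.003,-0.003,0.08,0,0,0,0, 0.003,-0.003,0.18,0,0,0,0, 0.003,-0.003,0.28,0,0,0,0, 0.003,-0.003,0.37,0,0,0,0, 0.003,-0.003,0.43,0,0,0,0, 0.003,-0.003,0.44,0,0,0,0, 0.003,-0.003,0.44,0,0,0,0.35, 0.003,-0.003,0.44,0,0,0,0.6, 0.003,-0.003,0.44,0,0,0,1, 0.003,-0.003,0.44,0,0,0,1]' 40; python3 -m pendant '[0,0,0,0,0,0,1, 0,0,0,0,0,0,1, 0,0,0,0,0,0,1, 0,0,-0.03,0,0,0,1, 0,0,-0.08,0,0,0,1, 0,0,-0.16,0,0,0,1, 0,0,-0.25,0,0,0,1, 0,0,-0.33,0,0,0,1, 0,0,-0.36,0,0,0,1, 0,0,-0.36,0,0,0,1]' 40
python3 - <<'E'
from h import *
p=r.capture("wrist"); cv2.imwrite("pics/w7.png",p["pixels"]); print(r.state()["ee_pos"])
E
```

```text
t: 11.25
ee_pos: [0.4367, 0.0621, 0.0205]
tool_rot: [0.001, -0.0, 1.0, -0.0]
force: [-0.0, 1.3, 1.6]
grip_width: 0.0284
t: 12.25
ee_pos: [0.4367, 0.0621, 0.1289]
tool_rot: [0.002, -0.0, 1.0, -0.0]
force: [0.3, -0.4, -2.0]
grip_width: 0.0136
[0.43553887 0.0620719  0.12747275]
```

View pics/w7.png

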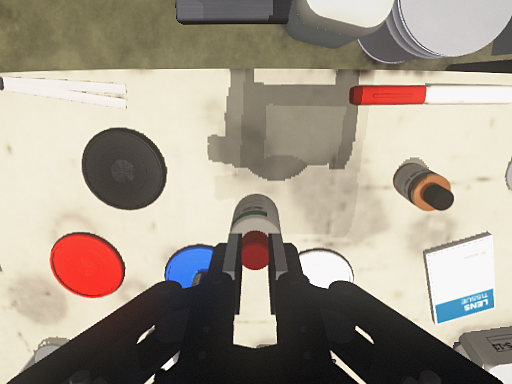

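```bash
python3 - <<'E'
from h import *
p=r.capture("wrist"); s=r.state(); print(s["ee_pos"],s["grip_width"])
for q in r.masks_of(p,"oil_bottle_mid"):
  print(q["p"],q["centre"],q["region"].sum())
  for z0 in(.08,.09,.1,.11,.12): print(z0,fit(p,"oil_bottle_mid",q["region"],s["ee_pos"][:2],z0))
im=p["pixels"][170:340,150:370]; cv2.imwrite("pics/w7c.png",cv2.resize(im,None,fx=3,fy=3,interpolation=cv2.INTER_CUBIC))
p=r.capture("scene"); im=p["pixels"][110:250,120:300]; cv2.imwrite("pics/s7c.png",cv2.resize(im,None,fx=4,fy=4,interpolation=cv2.INTER_CUBIC))
E
```

```text
[0.43460896 0.06208041 0.12642102] 0.01374295068499578
0.91 [253.8, 226.1] 2654
0.08 (array([0.44286644, 0.061475  ]), np.float64(0.2795485587792012))
0.09 (array([0.43944166, 0.06140694]), np.float64(0.25721787867370005))
0.1 (array([0.43457084, 0.06129996]), np.float64(0.2613331292388847))
0.11 (array([0.4281692, 0.0614622]), np.float64(0.3865568481537302))
0.12 (array([0.42851404, 0.06158456]), np.float64(0.5560415881688018))
```

View pics/w7c.png

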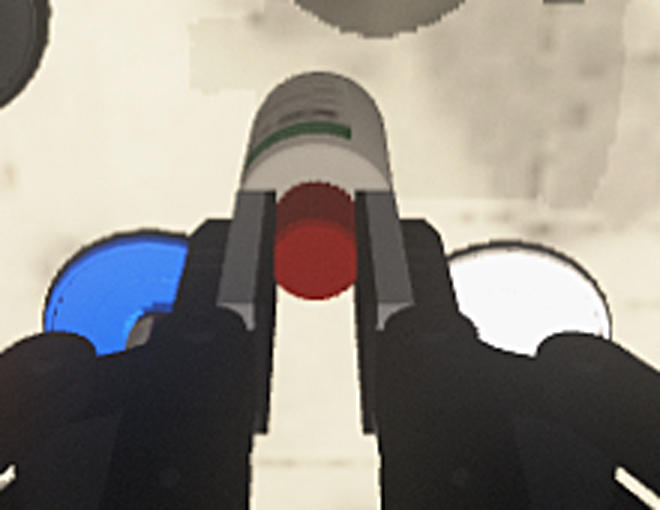

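View pics/s7c.png

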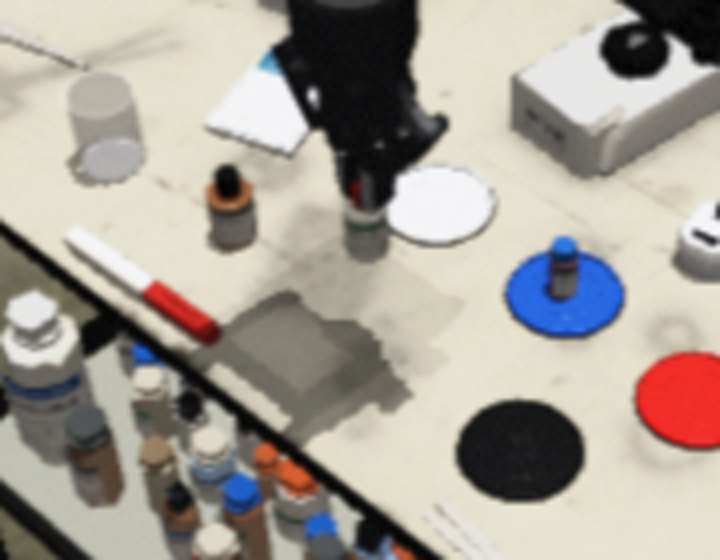

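```bash
python3 - <<'E'
from h import *
p=r.capture("scene")
def bot(xy,z,R): return max(proj(p,[xy[0]+R*np.cos(t),xy[1]+R*np.sin(t),z])[1] for t in np.linspace(0,6.28,60))
# offset of scene camera: objects on table appear ~(+2..4mm,+1) 
for xy in([.4355,.062],[.4409,.0645]):
  print([(z,round(bot(xy,z,.0145),1)) for z in(.06,.07,.08,.09,.1,.107)])
print("dropper ref",bot([.4484,.2197],0,.017))
q=r.masks_of(p,"oil_bottle_mid")
for m in q[:2]:
  ys,xs=np.where(m["region"]); print(m["p"],m["centre"],ys.min(),ys.max(),xs.min(),xs.max())
q=r.masks_of(p,"dropper_bottle_mid")[0]; ys,xs=np.where(q["region"]); print(ys.max())
p=r.capture("wrist")
m=r.masks_of(p,"oil_bottle_mid")[0]["region"]; ys,xs=np.where(m); print("wrist",ys.min(),xs[ys<233].min(),xs[ys<233].max())
def W(z,R,xy): 
  P=np.array([proj(p,[xy[0]+R*np.cos(t),xy[1]+R*np.sin(t),z]) for t in np.linspace(0,6.28,90)]); return P[:,1].min().round(1),np.ptp(P[:,0]).round(1)
for zb in(.08,.09,.1,.107): print(zb,"base top row,width",W(zb,.0145,[.4355,.062]),"cap top",W(zb+.056,.008,[.4355,.062]),"shoulder",W(zb+.042,.0145,[.4355,.062]))
E
```

```text
[(0.06, np.float64(187.2)), (0.07, np.float64(184.6)), (0.08, np.float64(182.0)), (0.09, np.float64(179.3)), (0.1, np.float64(176.6)), (0.107, np.float64(174.7))]
[(0.06, np.float64(185.6)), (0.07, np.float64(183.0)), (0.08, np.float64(180.4)), (0.09, np.float64(177.7)), (0.1, np.float64(175.1)), (0.107, np.float64(173.2))]
dropper ref 172.49272391943126
0.62 [212.5, 168.9] 157 175 206 217
0.6 [348.1, 295.1] 289 308 340 354
172
wrist 194 229 280
0.08 base top row,width (np.float64(185.5), np.float64(39.5)) cap top (np.float64(228.5), np.float64(28.5)) shoulder (np.float64(207.9), np.float64(48.0))
0.09 base top row,width (np.float64(190.0), np.float64(41.2)) cap top (np.float64(237.0), np.float64(30.2)) shoulder (np.float64(214.7), np.float64(50.6))
0.1 base top row,width (np.float64(195.0), np.float64(43.1)) cap top (np.float64(246.7), np.float64(32.1)) shoulder (np.float64(222.4), np.float64(53.5))
0.107 base top row,width (np.float64(198.8), np.float64(44.6)) cap top (np.float64(254.2), np.float64(33.5)) shoulder (np.float64(228.3), np.float64(55.7))
```

The pads hold the cap, and the body slipped about 8 mm while lifting, so the bottle's underside is about 30 mm below the TCP. It hangs upright. I carry it to red and then lower it carefully.

```bash
python3 -m pendant '[-0.03,-0.06,0,0,0,0,1, -0.08,-0.14,0,0,0,0,1, -0.14,-0.24,0,0,0,0,1, -0.2,-0.34,0,0,0,0,1, -0.26,-0.44,0,0,0,0,1, -0.32,-0.54,0,0,0,0,1, -0.36,-0.61,0,0,0,0,1, -0.375,-0.633,0.06,0,0,0,1, -0.375,-0.633,0.15,0,0,0,1, -0.375,-0.633,0.22,0,0,0,1]' 40; python3 - <<'E'
from h import *
p=r.capture("wrist"); cv2.imwrite("pics/w8.png",p["pixels"]); s=r.state();e=s["ee_pos"]; print(e)
for tz in(.008,0,-.01,-.015,-.02,-.025): print(tz,proj(p,e+np.array([-.011,.0068,-tz])).round(0),proj(p,e+np.array([.011,.0068,-tz])).round(0))
hsv=cv2.cvtColor(p["pixels"],cv2.COLOR_BGR2HSV)
mr=cv2.inRange(hsv,(0,150,60),(8,255,255))|cv2.inRange(hsv,(172,150,60),(180,255,255))
n,l,st,c=cv2.connectedComponentsWithStats(mr); 
for i in range(1,n):
  if st[i,4]>300: print(st[i],c[i])
E
```

```text
t: 13.7
ee_pos: [0.5479, -0.1282, 0.0598]
tool_rot: [-0.0, 0.0, 1.0, 0.0]
force: [-0.6, 0.2, -0.9]
grip_width: 0.0135
[ 0.54460605 -0.12690758  0.05581631]
0.008 [269. 202.] [269. 234.]
0 [270. 207.] [269. 240.]
-0.01 [271. 213.] [270. 248.]
-0.015 [271. 217.] [270. 253.]
-0.02 [272. 221.] [271. 258.]
-0.025 [272. 225.] [271. 263.]
[ 202  143  108   94 6423] [255.42145415 184.11380975]
[   0  184  107   59 3928] [ 49.55575356 214.47479633]
[241 231  28  39 937] [254.68409819 250.0565635 ]
```

View pics/w8.png

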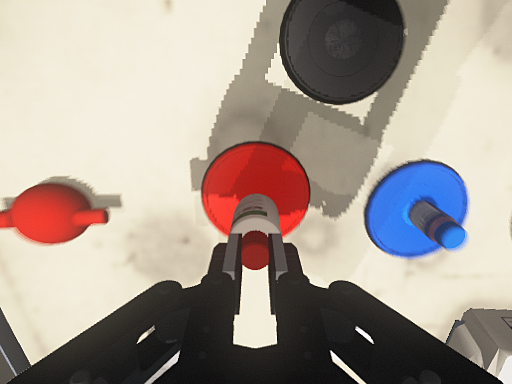

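The bottle is centred over the red coaster. I lower it to just above the floor and read state.

```bash
python3 -m pendant '[0,0,0.03,0,0,0,1, 0,0,0.05,0,0,0,1, 0,0,0.065,0,0,0,1, 0,0,0.073,0,0,0,1, 0,0,0.073,0,0,0,1, 0,0,0.073,0,0,0,1, 0,0,0.073,0,0,0,1, 0,0,0.073,0,0,0,1, 0,0,0.073,0,0,0,1, 0,0,0.073,0,0,0,1]' 40; python3 - <<'E'
from h import *
p=r.capture("scene"); im=p["pixels"][140:260,220:380]; cv2.imwrite("pics/s8c.png",cv2.resize(im,None,fx=5,fy=5,interpolation=cv2.INTER_CUBIC)); s=r.state();print(s["ee_pos"],s["force"])
p=r.capture("wrist"); cv2.imwrite("pics/w9.png",p["pixels"]); s=r.state();print(s["ee_pos"],s["force"])
e=[.548,-.1285]
for z0 in(.0,.005,.01,.015):
  P=np.array([proj(p,[e[0]+.0145*np.cos(t),e[1]+.0145*np.sin(t),z0]) for t in np.linspace(0,6.28,90)]); print(z0,P.min(0),P.max(0))
E
```

```text
t: 14.75
ee_pos: [0.5481, -0.1278, 0.0395]
tool_rot: [0.0, -0.0, 1.0, -0.0]
force: [0.2, -0.5, -0.4]
grip_width: 0.0138
[ 0.54809189 -0.1277584   0.03946386] [ 0.80232703  0.12602331 -0.14448486]
[ 0.54807663 -0.12775707  0.03941412] [ 0.72844889 -0.67661302 -1.10582011]
0.0 [234.47843986 186.73174089] [275.16603231 224.46165719]
0.005 [234.0268554  189.07678164] [275.62151433 227.52334021]
0.01 [233.55487415 191.53141246] [276.09756662 230.72045307]
0.015 [233.06109707 194.10344395] [276.5955999  234.06206076]
```

View pics/s8c.png

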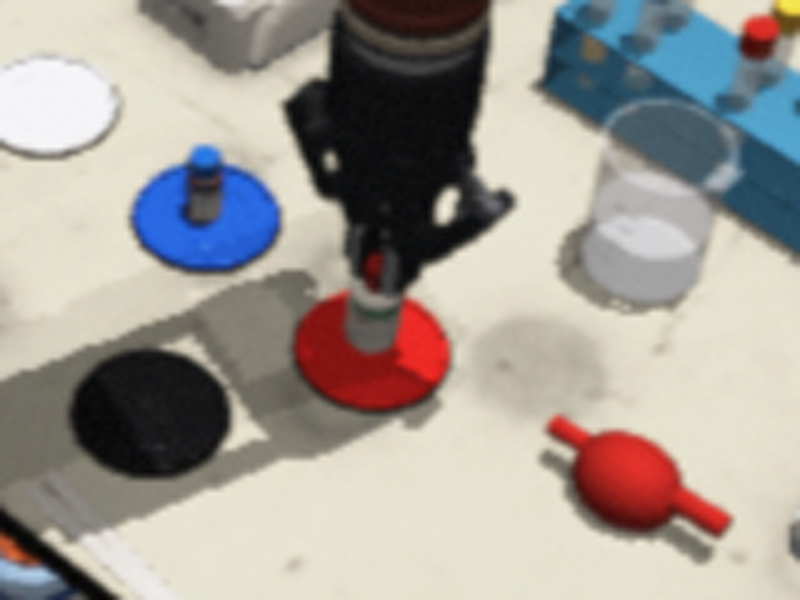

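View pics/w9.png

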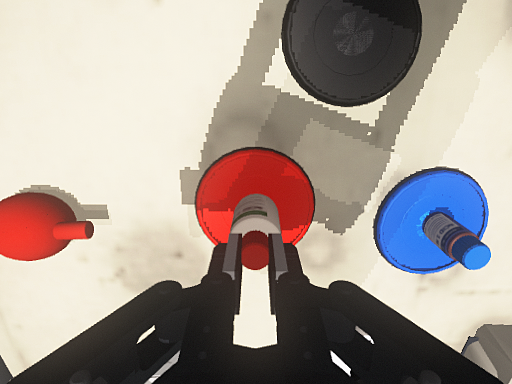

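```bash
python3 -m pendant '[0,0,0.005,0,0,0,1, 0,0,0.01,0,0,0,1, 0,0,0.014,0,0,0,1, 0,0,0.017,0,0,0,1, 0,0,0.02,0,0,0,1, 0,0,0.023,0,0,0,1, 0,0,0.023,0,0,0,1, 0,0,0.023,0,0,0,1, 0,0,0.023,0,0,0,1, 0,0,0.023,0,0,0,1]' 30; python3 - <<'E'
from h import *
p=r.capture("wrist"); s=r.state();print(s["ee_pos"],s["force"],r.state()["force"])
m=r.masks_of(p,"oil_bottle_mid")
for q in m: ys,xs=np.where(q["region"]); print(q["p"],ys.min(),xs.min(),xs.max())
im=p["pixels"][140:290,180:340]; cv2.imwrite("pics/w10.png",cv2.resize(im,None,fx=4,fy=4,interpolation=cv2.INTER_CUBIC))
e=[.548,-.1280]
for z0 in(.0,.003,.006,.01):
  P=np.array([proj(p,[e[0]+.0145*np.cos(t),e[1]+.0145*np.sin(t),z0]) for t in np.linspace(0,6.28,90)]); print(z0,P.min(0),P.max(0))
E
```

```text
t: 15.85
ee_pos: [0.5482, -0.1278, 0.0326]
tool_rot: [0.0, -0.0, 1.0, -0.0]
force: [-0.6, 0.2, -0.1]
grip_width: 0.0136
[ 0.54813163 -0.12778288  0.03256264] [0.15459632 0.70930462 0.00372732] [0.15459632 0.70930462 0.00372732]
0.67 194 230 280
0.0 [234.58922645 189.92283711] [276.53836657 228.65013521]
0.003 [234.31377325 191.40702182] [276.83625807 230.58270081]
0.006 [234.03076074 192.93337425] [277.14232263 232.56717977]
0.01 [233.64110979 195.03724836] [277.56370819 235.29753643]
```

View pics/w10.png

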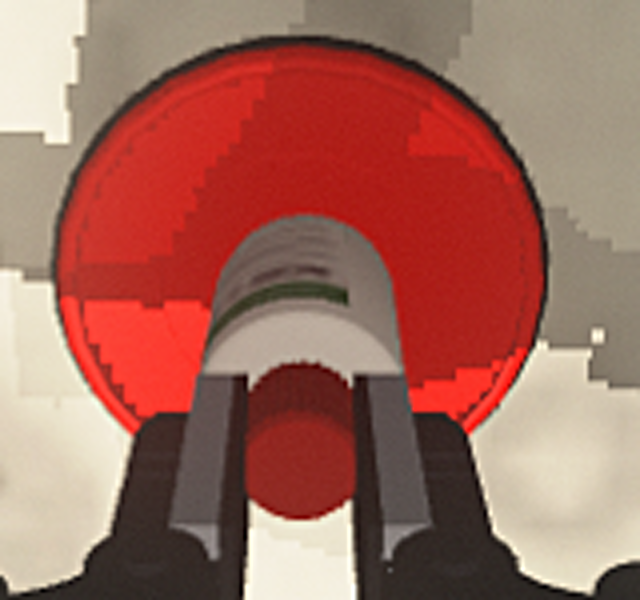

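```bash
python3 -m pendant '[0,0,0.003,0,0,0,1, 0,0,0.006,0,0,0,1, 0,0,0.009,0,0,0,1, 0,0,0.009,0,0,0,1, 0,0,0.009,0,0,0,1, 0,0,0.012,0,0,0,1, 0,0,0.012,0,0,0,1, 0,0,0.012,0,0,0,1, 0,0,0.012,0,0,0,1, 0,0,0.012,0,0,0,1]' 25; python3 - <<'E'
from h import *
s=r.state();print(s["ee_pos"],s["force"],s["moment"])
p=r.capture("wrist")
for q in r.masks_of(p,"oil_bottle_mid"): ys,xs=np.where(q["region"]); print(q["p"],ys.min(),xs.min(),xs.max())
print(r.state()["force"])
E
```

```text
t: 16.95
ee_pos: [0.5481, -0.1278, 0.0289]
tool_rot: [0.0, -0.0, 1.0, -0.0]
force: [-0.1, 0.5, -0.2]
grip_width: 0.0137
[ 0.54811365 -0.12778394  0.02893945] [-0.14720687  0.54521095 -0.24045502] [-0.01314826  0.03643775  0.02361401]
0.69 193 229 280
[-0.27054837  0.04022923 -0.60585919]
```

```bash
python3 -m pendant '[0,0,0.003,0,0,0,1, 0,0,0.003,0,0,0,1, 0,0,0.006,0,0,0,1, 0,0,0.006,0,0,0,1, 0,0,0.009,0,0,0,1, 0,0,0.009,0,0,0,1, 0,0,0.009,0,0,0,1, 0,0,0.009,0,0,0,1, 0,0,0.009,0,0,0,1, 0,0,0.009,0,0,0,1]' 25; python3 - <<'E'
from h import *
s=r.state();print(s["ee_pos"],s["force"],s["moment"])
p=r.capture("wrist")
im=p["pixels"][140:290,180:340]; cv2.imwrite("pics/w11.png",cv2.resize(im,None,fx=4,fy=4,interpolation=cv2.INTER_CUBIC))
for q in r.masks_of(p,"oil_bottle_mid"): ys,xs=np.where(q["region"]); print(q["p"],ys.min(),xs.min(),xs.max())
print(r.state()["force"])
E
```

```text
t: 18.05
ee_pos: [0.5492, -0.1278, 0.0281]
tool_rot: [0.001, -0.0, 1.0, -0.0]
force: [-1.9, 2.0, 9.1]
grip_width: 0.0135
[ 0.54920373 -0.12783645  0.02806485] [-1.93063089  2.02548276  9.10937743] [0.30548421 0.38992861 0.07308379]
[-1.60138257  2.19533389  8.97481712]
```

View pics/w11.png

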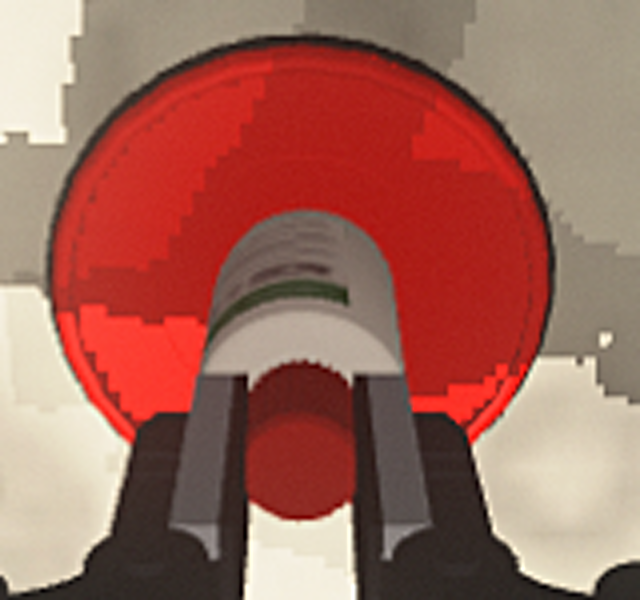

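Contact with 9 N and the underside on the coaster floor. I relax the press, open, and rise.

```bash
python3 -m pendant '[0,0,-0.004,0,0,0,1, 0,0,-0.005,0,0,0,1, 0,0,-0.005,0,0,0,0.75, 0,0,-0.005,0,0,0,0.55, 0,0,-0.005,0,0,0,0.5, 0,0,-0.005,0,0,0,0.5, 0,0,-0.03,0,0,0,0.5, 0,0,-0.1,0,0,0,0.5, 0,0,-0.22,0,0,0,0.4, 0,0,-0.35,0,0,0,0.2]' 25; python3 - <<'E'
from h import *
p=r.capture("wrist"); cv2.imwrite("pics/w12.png",p["pixels"]); print(r.state()["ee_pos"])
locate(p,["oil_bottle_mid"])
E
```

```text
t: 19.15
ee_pos: [0.547, -0.1274, 0.1315]
tool_rot: [-0.001, -0.0, 1.0, 0.0]
force: [0.8, -0.8, 0.3]
grip_width: 0.0641
[ 0.55261519 -0.12930421  0.14032908]
oil_bottle_mid 0.87 [254, 180] [0.5477, -0.128] err 0.05 1104
```

View pics/w12.png

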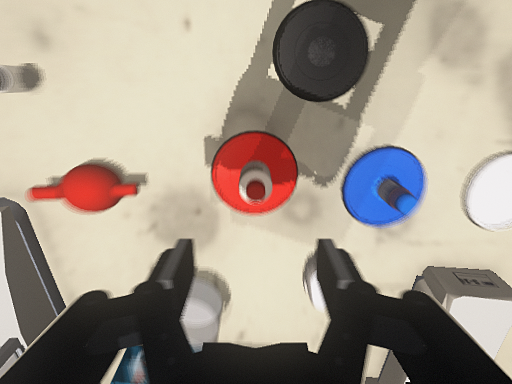

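The oil bottle stands centred on red at (254,180). Next comes the white vial.

```bash
python3 -m pendant '[0.02,-0.05,-0.06,0,0,0,0.2, 0.07,-0.15,-0.06,0,0,0,0.2, 0.12,-0.28,-0.06,0,0,0,0.2, 0.18,-0.42,-0.06,0,0,0,0.2, 0.24,-0.56,-0.06,0,0,0,0.2, 0.3,-0.7,-0.06,0,0,0,0.2, 0.3,-0.7,-0.06,0,0,0,0.2, 0.3,-0.7,-0.06,0,0,0,0.2, 0.3,-0.7,-0.06,0,0,0,0.2, 0.3,-0.7,-0.06,0,0,0,0.2]' 40; python3 - <<'E'
from h import *
p=r.capture("wrist"); cv2.imwrite("pics/w13.png",p["pixels"]); print(r.state()["ee_pos"],r.state()["joints"].round(2))
locate(p,["white_vial_mid","oil_bottle_mid"])
E
```

```text
t: 20.25
ee_pos: [0.4587, -0.3364, 0.149]
tool_rot: [-0.0, -0.001, 1.0, 0.0]
force: [-0.4, 0.2, -0.7]
grip_width: 0.0683
[ 0.45875006 -0.33643399  0.14905643] [-0.76  0.16  1.8   0.    1.18 -2.33]
white_vial_mid 0.69 [251, 173] [0.4565, -0.3386] err 0.1 634
oil_bottle_mid 0.82 [202, 123] [0.4078, -0.3874] err 0.12 948
oil_bottle_mid 0.7 [447, 251] [0.5482, -0.1267] err 0.11 1208
```

View pics/w13.png

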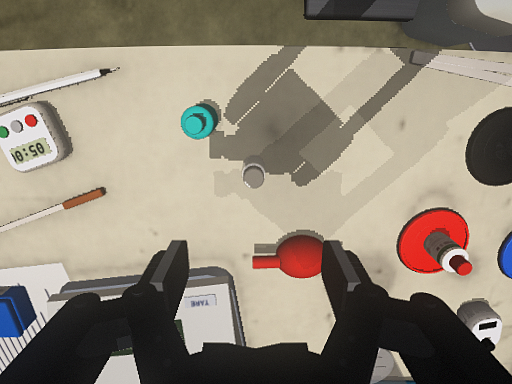

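The white vial is at (253,175) below, with the turquoise decoy at (200,122) clear of the fingers. I go down to the cap and grip.

```bash
python3 -m pendant '[0.005,-0.006,0.08,0,0,0,0.2, 0.005,-0.006,0.18,0,0,0,0.2, 0.005,-0.006,0.28,0,0,0,0.2, 0.005,-0.006,0.36,0,0,0,0.2, 0.005,-0.006,0.405,0,0,0,0.2, 0.005,-0.006,0.412,0,0,0,0.3, 0.005,-0.006,0.412,0,0,0,0.6, 0.005,-0.006,0.412,0,0,0,1, 0.005,-0.006,0.412,0,0,0,1, 0.005,-0.006,0.412,0,0,0,1]' 40; python3 -m pendant '[0,0,0,0,0,0,1, 0,0,0,0,0,0,1, 0,0,0,0,0,0,1, 0,0,-0.02,0,0,0,1, 0,0,-0.05,0,0,0,1, 0,0,-0.1,0,0,0,1, 0,0,-0.15,0,0,0,1, 0,0,-0.15,0,0,0,1, 0,0,-0.15,0,0,0,1, 0,0,-0.15,0,0,0,1]' 40
python3 - <<'E'
from h import *
p=r.capture("wrist"); cv2.imwrite("pics/w14.png",p["pixels"]); s=r.state(); e=s["ee_pos"]; print(e)
for q in r.masks_of(p,"white_vial_mid"):
  ys,xs=np.where(q["region"]); print(q["p"],q["centre"],ys.min())
  for z0 in(.03,.035,.04,.045,.05): print(z0,fit(p,"white_vial_mid",q["region"],e[:2],z0))
E
```

```text
t: 21.4
ee_pos: [0.4579, -0.3407, 0.0274]
tool_rot: [0.001, -0.0, 1.0, -0.001]
force: [-0.4, 0.3, 3.9]
grip_width: 0.0156
t: 22.4
ee_pos: [0.4564, -0.3393, 0.0703]
tool_rot: [-0.0, -0.0, 1.0, 0.0]
force: [-0.0, -0.4, 0.2]
grip_width: 0.0159
[ 0.45620037 -0.33913289  0.06996362]
0.76 [256.8, 228.2] 196
0.03 (array([ 0.46151273, -0.33883062]), np.float64(0.14639164219285364))
0.035 (array([ 0.45874365, -0.33887668]), np.float64(0.14168808125305923))
0.04 (array([ 0.45613165, -0.33861043]), np.float64(0.1619248653940284))
0.045 (array([ 0.45295811, -0.33863232]), np.float64(0.20915932452276065))
0.05 (array([ 0.44984373, -0.33862523]), np.float64(0.2815712187958884))
```

View pics/w14.png

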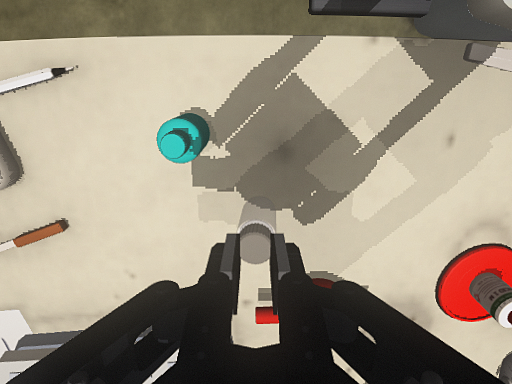

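Held upright by the cap. I lift and carry it along the front, clear of the standing items.

```bash
python3 -m pendant '[0,0,-0.1,0,0,0,1, 0,0.04,-0.2,0,0,0,1, 0,0.12,-0.23,0,0,0,1, 0,0.24,-0.23,0,0,0,1, 0,0.37,-0.23,0,0,0,1, 0,0.5,-0.23,0,0,0,1, 0,0.63,-0.23,0,0,0,1, 0,0.76,-0.23,0,0,0,1, 0,0.88,-0.23,0,0,0,1, 0,1,-0.23,0,0,0,1]' 40; python3 -m pendant '[-0.03,0.1,0,0,0,0,1, -0.08,0.22,0,0,0,0,1, -0.15,0.34,0,0,0,0,1, -0.22,0.45,0,0,0,0,1, -0.3,0.53,0,0,0,0,1, -0.367,0.56,0,0,0,0,1, -0.367,0.56,0.08,0,0,0,1, -0.367,0.56,0.18,0,0,0,1, -0.367,0.56,0.26,0,0,0,1, -0.367,0.56,0.29,0,0,0,1]' 40
python3 - <<'E'
from h import *
p=r.capture("wrist"); cv2.imwrite("pics/w15.png",p["pixels"]); s=r.state(); e=s["ee_pos"]; print(e)
E
```

```text
t: 23.5
ee_pos: [0.4558, -0.038, 0.139]
tool_rot: [-0.0, -0.0, 1.0, 0.0]
force: [-0.3, -0.0, 0.1]
grip_width: 0.0157
t: 24.5
ee_pos: [0.5633, 0.1282, 0.0486]
tool_rot: [-0.004, -0.0, 1.0, -0.0]
force: [-0.2, -0.4, -0.6]
grip_width: 0.0154
[0.56324829 0.12813148 0.0484665 ]
```

View pics/w15.png

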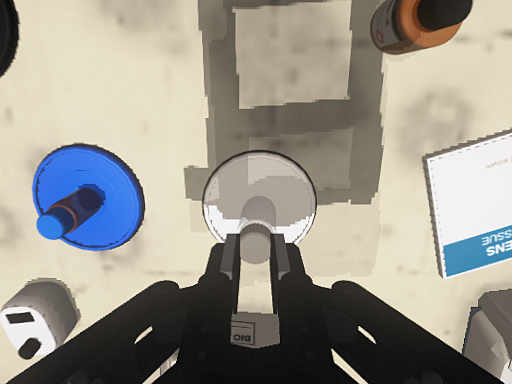

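```bash
python3 -m pendant '[0,0.003,0.02,0,0,0,1, 0,0.005,0.04,0,0,0,1, 0,0.005,0.055,0,0,0,1, 0,0.005,0.064,0,0,0,1, 0,0.005,0.069,0,0,0,1, 0,0.005,0.073,0,0,0,1, 0,0.005,0.076,0,0,0,1, 0,0.005,0.076,0,0,0,1, 0,0.005,0.076,0,0,0,1, 0,0.005,0.076,0,0,0,1]' 30
python3 - <<'E'
from h import *
p=r.capture("wrist"); s=r.state(); e=s["ee_pos"]; print(e,s["force"])
im=p["pixels"][130:290,170:350]; cv2.imwrite("pics/w16.png",cv2.resize(im,None,fx=4,fy=4,interpolation=cv2.INTER_CUBIC))
E
```

```text
t: 25.55
ee_pos: [0.5671, 0.13, 0.0304]
tool_rot: [0.001, -0.0, 1.0, 0.0]
force: [-0.3, -0.1, 4.1]
grip_width: 0.0162
[0.5671629  0.12996646 0.03045006] [ 0.14969171 -0.60974716  3.29404618]
```

View pics/w16.png

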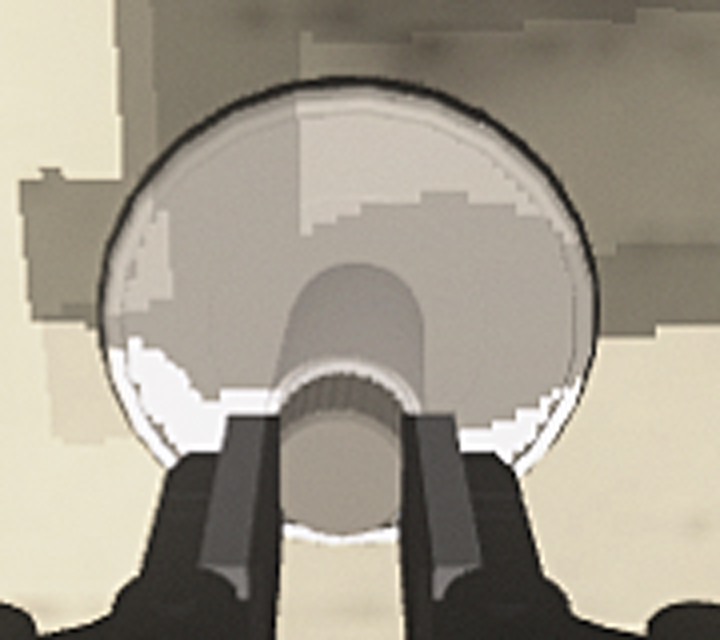

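The vial touches down at about 4 N, near the centre of the white coaster. I release and rise.

```bash
python3 -m pendant '[0,0,0,0,0,0,0.8, 0,0,0,0,0,0,0.65, 0,0,0,0,0,0,0.5, 0,0,0,0,0,0,0.5, 0,0,-0.02,0,0,0,0.5, 0,0,-0.06,0,0,0,0.5, 0,0,-0.15,0,0,0,0.5, 0,0,-0.27,0,0,0,0.3, 0,0,-0.38,0,0,0,0.1, 0,0,-0.4,0,0,0,0.1]' 30
python3 - <<'E'
from h import *
p=r.capture("wrist"); cv2.imwrite("pics/w17.png",p["pixels"]); s=r.state(); e=s["ee_pos"]; print(e)
locate(p,["white_vial_mid","dropper_bottle_mid","blue_vial_mid"])
E
```

```text
t: 26.6
ee_pos: [0.5707, 0.1304, 0.1566]
tool_rot: [0.006, -0.0, 1.0, 0.001]
force: [0.7, -1.0, 0.4]
grip_width: 0.0766
[0.56988747 0.13032695 0.15529546]
white_vial_mid 0.57 [258, 166] [0.5662, 0.1318] err 0.1 610
dropper_bottle_mid 0.69 [356, 32] [0.4441, 0.2158] err 0.08 1888
dropper_bottle_mid 0.38 [128, 162] [0.5641, 0.0108] err 1.0 733
blue_vial_mid 0.96 [127, 163] [0.5611, 0.0021] err 0.1 695
```

View pics/w17.png

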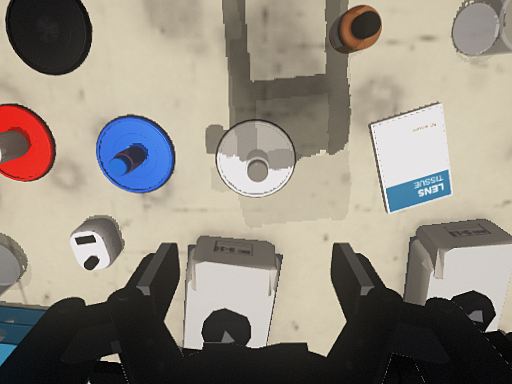

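The white vial stands on white at (257,168). The dropper bottle is next.

```bash
python3 -m pendant '[0.05,0.03,0,0,0,0,0.1, 0.13,0.09,0,0,0,0,0.1, 0.22,0.16,0,0,0,0,0.1, 0.31,0.22,0,0,0,0,0.1, 0.38,0.27,0,0,0,0,0.1, 0.408,0.29,0,0,0,0,0.1, 0.408,0.29,0,0,0,0,0.1, 0.408,0.29,0,0,0,0,0.1, 0.408,0.29,0,0,0,0,0.1, 0.408,0.29,0,0,0,0,0.1]' 40
python3 - <<'E'
from h import *
p=r.capture("wrist"); cv2.imwrite("pics/w18.png",p["pixels"]); s=r.state(); e=s["ee_pos"]; print(e)
locate(p,["white_vial_mid","dropper_bottle_mid","white_coaster","glass_beaker_mid"])
E
```

```text
t: 27.8
ee_pos: [0.445, 0.2163, 0.1499]
tool_rot: [0.0, 0.0, 1.0, -0.0]
force: [0.5, 0.2, -0.4]
grip_width: 0.0767
[0.44490034 0.21637911 0.14985718]
white_vial_mid 0.57 [182, 274] [0.5677, 0.1309] err 1.13 382
dropper_bottle_mid 0.6 [256, 172] [0.4435, 0.2163] err 0.1 1265
white_coaster 0.85 [199, 258] [0.5661, 0.1781] err 0.94 1727
glass_beaker_mid 0.56 [396, 163] [0.4358, 0.3438] err 0.08 4125
```

View pics/w18.png

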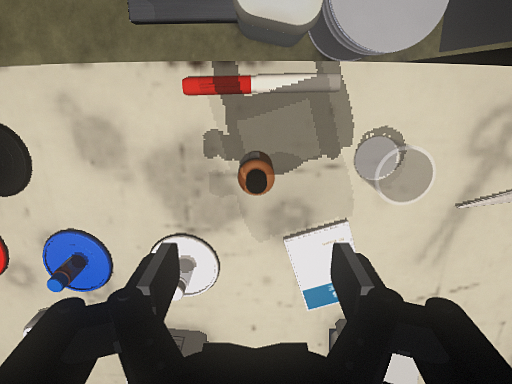

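The dropper bottle is directly below at (256,178), and the beaker at (400,165) is clear. I go down and grip the cap.

```bash
python3 -m pendant '[0,0,0.08,0,0,0,0.1, 0,0,0.18,0,0,0,0.1, 0,0,0.28,0,0,0,0.15, 0,0,0.35,0,0,0,0.2, 0,0,0.385,0,0,0,0.2, 0,0,0.39,0,0,0,0.3, 0,0,0.39,0,0,0,0.6, 0,0,0.39,0,0,0,1, 0,0,0.39,0,0,0,1, 0,0,0.39,0,0,0,1]' 40; python3 -m pendant '[0,0,0,0,0,0,1, 0,0,0,0,0,0,1, 0,0,0,0,0,0,1, 0,0,-0.02,0,0,0,1, 0,0,-0.05,0,0,0,1, 0,0,-0.1,0,0,0,1, 0,0,-0.15,0,0,0,1, 0,0,-0.15,0,0,0,1, 0,0,-0.15,0,0,0,1, 0,0,-0.15,0,0,0,1]' 40
python3 - <<'E'
from h import *
p=r.capture("wrist"); cv2.imwrite("pics/w19.png",p["pixels"]); s=r.state(); e=s["ee_pos"]; print(e)
E
```

```text
t: 29.05
ee_pos: [0.4456, 0.2175, 0.0344]
tool_rot: [0.002, -0.0, 1.0, 0.001]
force: [0.2, -0.1, 4.4]
grip_width: 0.016
t: 30.05
ee_pos: [0.4432, 0.2166, 0.077]
tool_rot: [-0.001, -0.0, 1.0, -0.0]
force: [0.1, -0.5, -0.2]
grip_width: 0.016
[0.4431115  0.2165454  0.07680957]
```

View pics/w19.png

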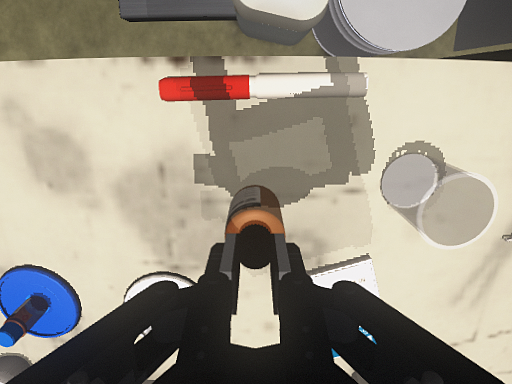

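```bash
python3 -m pendant '[0,-0.03,-0.05,0,0,0,1, 0.005,-0.1,-0.1,0,0,0,1, 0.01,-0.22,-0.1,0,0,0,1, 0.015,-0.35,-0.1,0,0,0,1, 0.02,-0.48,-0.1,0,0,0,1, 0.025,-0.61,-0.1,0,0,0,1, 0.028,-0.74,-0.1,0,0,0,1, 0.028,-0.86,-0.1,0,0,0,1, 0.028,-0.955,-0.05,0,0,0,1, 0.028,-0.955,0.03,0,0,0,1]' 40; python3 -m pendant '[0,0,0.02,0,0,0,1, 0,0,0.05,0,0,0,1, 0,0,0.07,0,0,0,1, 0,0,0.075,0,0,0,1, 0,0,0.075,0,0,0,1, 0,0,0.075,0,0,0,1, 0,0,0.075,0,0,0,1, 0,0,0.075,0,0,0,1, 0,0,0.075,0,0,0,1, 0,0,0.075,0,0,0,1]' 40
python3 - <<'E'
from h import *
p=r.capture("wrist"); cv2.imwrite("pics/w20.png",p["pixels"]); s=r.state(); e=s["ee_pos"]; print(e,s["force"])
E
```

```text
t: 31.1
ee_pos: [0.4378, -0.0733, 0.0697]
tool_rot: [0.002, 0.002, 1.0, -0.001]
force: [1.0, 1.2, 0.2]
grip_width: 0.0158
t: 32.1
ee_pos: [0.436, -0.0697, 0.0465]
tool_rot: [0.0, -0.0, 1.0, -0.0]
force: [-0.2, 0.0, 0.3]
grip_width: 0.0161
[ 0.43590614 -0.06966998  0.04639142] [-0.00585632 -0.27897267 -0.93541302]
```

View pics/w20.png

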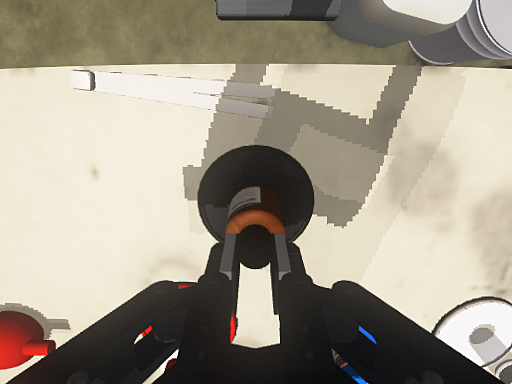

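The bottle is centred over black (256,205). I lower it the last centimetre.

```bash
python3 -m pendant '[0,0,0.01,0,0,0,1, 0,0,0.018,0,0,0,1, 0,0,0.023,0,0,0,1, 0,0,0.026,0,0,0,1, 0,0,0.029,0,0,0,1, 0,0,0.032,0,0,0,1, 0,0,0.034,0,0,0,1, 0,0,0.034,0,0,0,1, 0,0,0.034,0,0,0,1, 0,0,0.034,0,0,0,1]' 30
python3 - <<'E'
from h import *
s=r.state(); print(s["ee_pos"],s["force"])
p=r.capture("wrist"); im=p["pixels"][130:290,170:350]; cv2.imwrite("pics/w21.png",cv2.resize(im,None,fx=4,fy=4,interpolation=cv2.INTER_CUBIC))
E
```

```text
t: 33.15
ee_pos: [0.4368, -0.0698, 0.0375]
tool_rot: [0.001, -0.0, 1.0, -0.0]
force: [-3.5, 1.6, 8.3]
grip_width: 0.0158
[ 0.43676524 -0.06978745  0.0375493 ] [-3.46106314  1.62078821  8.27088177]
```

View pics/w21.png

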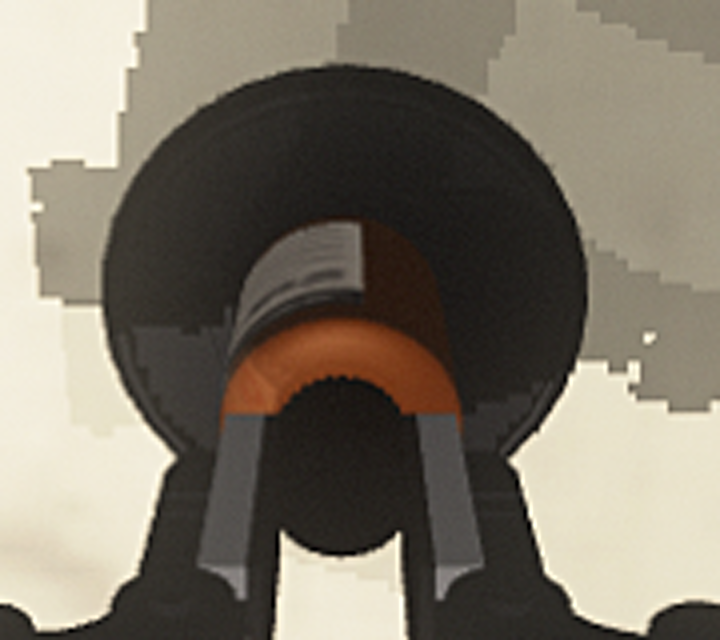

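Down on the floor with 8 N and well centred. I relax, release and rise.

```bash
python3 -m pendant '[0,0,-0.004,0,0,0,1, 0,0,-0.004,0,0,0,0.8, 0,0,-0.004,0,0,0,0.6, 0,0,-0.004,0,0,0,0.5, 0,0,-0.004,0,0,0,0.5, 0,0,-0.03,0,0,0,0.5, 0,0,-0.1,0,0,0,0.5, 0,0,-0.22,0,0,0,0.4, 0,0,-0.35,0,0,0,0.2, 0,0,-0.4,0,0,0,0.2]' 30; python3 -m pendant '[0,0,0,0,0,0,0.2, 0.05,0,-0.1,0,0,0,0.2, 0.1,0,-0.15,0,0,0,0.2, 0.15,0,-0.2,0,0,0,0.2, 0.15,0,-0.2,0,0,0,0.2, 0.15,0,-0.2,0,0,0,0.2, 0.15,0,-0.2,0,0,0,0.2, 0.15,0,-0.2,0,0,0,0.2, 0.15,0,-0.2,0,0,0,0.2, 0.15,0,-0.2,0,0,0,0.2]' 30
python3 - <<'E'
from h import *
for c in("wrist","scene"):
    p=r.capture(c); cv2.imwrite(f"pics/{c}_end.png",p["pixels"]); print(c)
    locate(p,["blue_vial_mid","oil_bottle_mid","white_vial_mid","dropper_bottle_mid","glass_beaker_mid","blue_coaster","black_coaster"],.4)
E
```

```text
t: 34.2
ee_pos: [0.4386, -0.0705, 0.161]
tool_rot: [0.004, -0.0, 1.0, -0.001]
force: [0.2, -0.5, -0.3]
grip_width: 0.0687
t: 35.2
ee_pos: [0.3908, -0.0696, 0.2156]
tool_rot: [-0.001, -0.0, 1.0, 0.0]
force: [-0.1, 0.0, 0.1]
grip_width: 0.0686
wrist
blue_vial_mid 0.84 [309, 281] [0.5628, 0.0037] err 0.08 471
oil_bottle_mid 0.78 [12, 168] [0.409, -0.3909] err 0.05 506
oil_bottle_mid 0.74 [208, 271] [0.5487, -0.128] err 0.07 698
white_vial_mid 0.7 [402, 281] [0.5657, 0.1332] err 0.09 583
dropper_bottle_mid 0.63 [254, 196] [0.4351, -0.071] err 0.06 886
blue_coaster 0.61 [296, 264] [0.5592, -0.0007] err 0.45 1713
black_coaster 0.71 [260, 175] [0.4347, -0.0703] err 0.4 2408
scene
blue_vial_mid 0.5 [260, 176] [0.5684, 0.007] err 0.2 99
oil_bottle_mid 0.63 [294, 206] [0.5542, -0.1254] err 0.08 192
oil_bottle_mid 0.62 [346, 300] [0.412, -0.3883] err 0.08 257
dropper_bottle_mid 0.54 [250, 219] [0.4406, -0.0682] err 0.15 233
glass_beaker_mid 0.8 [143, 139] [0.4388, 0.3489] err 0.14 430
blue_coaster 0.62 [262, 186] [0.5658, 0.0002] err 0.33 411
black_coaster 0.57 [254, 226] [0.4386, -0.0705] err 0.48 470
```

View pics/wrist_end.png

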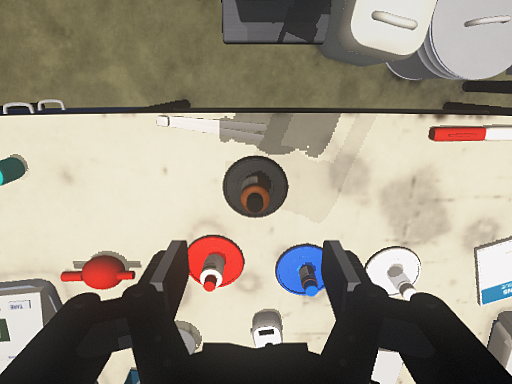

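View pics/scene_end.png

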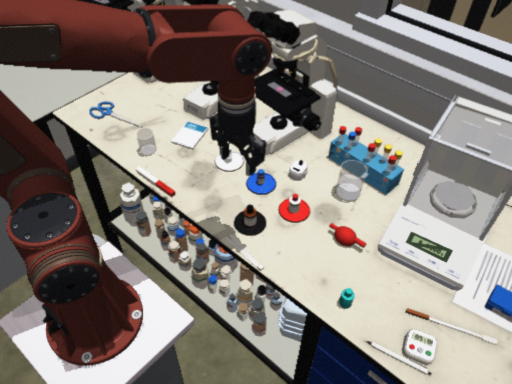

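All four items stand upright on their matching coasters, within about 3 mm of centre. The beaker is unmoved and the gripper is clear, so I hand in.

```bash
python3 -c "
from workcell import r
print(r.state()['t'],r.finish_job())"
```

```text
the job is handed in; nothing more can be done
36.0 None
```

All four items are standing upright on their matching coasters, placed in the order blue, red, white, black. I handed the job in at 36 s of the 96 s allowed.

**Position:** In the last wrist picture the blue, red and black items are within about 2 mm of their coaster centres. The white vial is 1–4 mm off in y, depending on which coaster measurement I compare it with. The scene camera reads 2–6 mm different in places, partly because the arm and the items hide parts of the coasters in that view.

**Beaker and decoy:** The small beaker measured where it was at the start, to within about 2 mm. The turquoise look-alike was not touched.

**Grip:** The pads closed on the caps, about 17 mm higher than the TCP position I had expected from the tool description. Because of that, the oil bottle slipped about 5 mm in the grip while I lifted it, so I lowered it until the force reading showed contact. I also gripped the white vial and dropper bottle by their caps. The white vial hung perhaps 2–3° off vertical just before release, then stood upright.

**Force:** The highest force I read at the tool was about 9 N, when setting the oil bottle down.

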